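# Seat the blade of a gas charging head in its hidden valve slot

### The arm

A 6-joint arm with a two-finger parallel gripper is mounted at the origin on the work surface. World frame = base frame: x ahead of the robot, y to its left, z up, the work surface at z = 0. Lengths are in m, angles in rad, forces in N, time in s.
With the tool pointing down it reaches from about 0.25 to 0.725 m from the base axis. Payload 4 kg.
Tool frame: the origin (TCP) lies on the mounting face of the last link; the fingertips stand 173 mm ahead of it and the grasp point (between the pads) lies 155 mm ahead of it; z points along the fingers, y is the line along which they close (so a half turn about z gives the same grasp; the last joint's range is limited). The gripper opens to 85 mm and grips with 20 to 120 N. Pads are 22 mm wide; open, the fingers measure 114 mm over their backs; the gripper's body (76 mm by 85 mm) begins 54 mm behind the grasp point. The pads swing forward as they close: fully open they stand 13 mm farther back than shut.
Start: joints at [-1.246, 0.241, 0.005, 1.335, 0, 1.571], TCP at [0.16, -0.474, 0.405] pointing down, gripper open.
Joint ranges: [-2.72, 2.72], [-1.05, 1.87], [-1.09, 1.28], [-1.99, 2.15], [-1.42, 1.44], [-3.14, 3.14]. Speed limits (rad/s): [2.79, 2.79, 3.14, 3.14, 3.14, 3.14].

### API

Orientations are given as a unit quaternion [x, y, z, w].
In Python, from bench import * gives the robot as it stands.
- The arm moves only by the tool play_rows, never from a script. Its argument "targets" is a list of rows, each an object with "slide": the shift along the tool's x, y, z in units of 20 mm (1.0 is 20 mm), a list of three; "yaw": the turn about the tool's z in units of 8 degrees (1.0 is 8 degrees). A call has 1 to 20 rows; each row shifts and turns the commanded pose from where the row before left it, along the tool's axes as they then stand; what a row does not reach is not made up. A row lasts 1/8 s, in which the tool goes at most 62.5 mm and 10.7 degrees, less where a joint would pass 70% of its speed; a pose out of reach is approached as far as the arm can. A call with a number of a shift or a turn outside -1 to 1 is refused whole. A call with a gripper value outside its range is refused whole. "gripper" is the closure, from -1 (fully open) to 1 (shut), set as the call begins (left out, the last holds). The fingers move at their own pace and stop on an object; "squeeze" is the grip in N (left out, the last holds). Time passes only in rows, so rows that do not move let the fingers close. It gives the time, the measured TCP pose, the force, the opening and the grip force at its end, in the units of the state.
- observe(): the state, without advancing time (a new reading comes with each control period).
- camera(name): name is "scene" or "top" or "wrist"; returns a dict with "pixels" (480x640x3 uint8, red, green, blue), "range_z" (480x640 float32, m along the optical axis (not along the pixel's ray), 0 where there is no reading), "fx", "fy", "cx", "cy" (pixels), "view" (4x4, takes a point from world to camera coordinates); the wrist camera has in their place "T_tool_cam" (4x4, takes a point from camera to tool coordinates, whose origin is the TCP and whose axes are the flange's). Camera axes: x right, y up, looking along -z (the intrinsics and any distortion apply to the point x, -y, -z); pixel columns grow to the right and rows downward; lengths in m; the calibration is good to about 2 mm. A picture is of the moment at which its call begins: read the wrist's pose just before it.
- finish_job(): hands the job in; it is judged then, once.
The state is a dict: "time": time; "joint_positions": joint angles; "joint_velocities": joint speeds; "joint_torque": joint torques, N m; "ee_pos": TCP position; "ee_rot": TCP orientation; "force": force on the tool from outside, world axes, zero at the start; "wrist_torque": the same for the moment, N m; "grip_width": finger opening in m; "grasp_force": force on a finger pad.
Only numpy, scipy, OpenCV 4.12 (cv2) and the standard library are available. Lean on these libraries where they do the work, as an engineer would, in place of code of your own. Each camera call takes 0.05 s, during which the arm holds its last target. There are 200 camera calls.

### The job

The brass charging head on the clamped damper has a bar handle on top, whose blade must be seated in the slot of the valve plug hidden inside. Turn the handle slowly clockwise (seen from above) until you feel its drag drop away and stop just where it begins to stiffen again: there the blade stands over the slot; press the handle gently down until it is fully home, let go and move clear. Never force the blade down where it does not drop in, and leave the other things on the bench where they are.

Things in the scene. Friction and masses are not known exactly. Their poses are not given: they have to be found in the camera images.
- head: Fixed assembly: green bench clamp (foot 150 x 130 mm, jaws 70 mm high, screw with cross bar reaching 80 mm out on its -y side), black damper tube 52 mm thick, and on it the brass charging head, 66 mm diameter, 92 to 160 mm above the bench, with a capped side port on its -x side. Origin at the centre of the foot's underside, on the bench; its z axis (up) is the handle's turning axis.
- head_top (a point): Centre of the brass head's flat top, 160 mm above the bench, on the turning axis. At the start 20 mm are free between it and the bar's underside, 12 mm when the handle is fully home; only the 16 mm round stem stands there.
- handle: Steel bar handle on the head: bar 60 mm long (own x), 14 mm wide (own y), 30 mm high, on a round stem; at the start its top is 210 mm above the bench. It turns with the spindle, slides straight down 8 mm to an end stop (fully home) and stays where it is left: its seal holds it with about 4 N, so pressing needs a little more. Origin on the axis, 20 mm below the bar's underside.
- handle_grip (a point): Centre of the bar of the handle, on the turning axis, 15 mm below its top: 195 mm above the bench at the start, 187 mm when fully home. Its x is along the bar, y across it.
- blade (a point): Lower edge of the blade under the handle, hidden inside the head; the blade lies along the bar (x). At the start it is 1 mm above the slotted valve plug: away from the slot the handle goes down only that 1 mm and then bears hard on the plug; within about 0.04 rad of the slot it goes down the full 8 mm.
- spindle (a joint): Turning angle of the handle, rad, growing clockwise seen from above, stops at 0 (bar along the head's x) and 1.6; starts at 0 to 0.15, stays put. The hidden slot lies anywhere from 0.55 to 1.35. Steady drag about 0.15 N m; over the last 0.2 rad before the slot it dips until the handle pulls itself on (0.1 to 0.2 N m); at the slot it jumps to a drag of about 0.4, steady again 0.25 rad on.
- spray: Bystander: standing spray can, 54 mm diameter, 150 mm high, origin at the centre of its underside. Leave alone.
- wrench: Bystander: spanner 180 mm long lying on the bench, origin at its underside. Leave alone.
- hammer: Bystander: hammer 260 mm long lying on the bench, origin at its underside. Leave alone.
- gauge: Bystander: pressure gauge of 60 mm diameter on a black block 50 x 60 mm, about 100 mm high in all, origin at the centre of its underside. Leave alone.
Things that resemble listed ones, but are neither listed nor needed, are in the scene too. There is more than one size of the head; the one meant has the size given above.

How it is judged:
On the way, in this order (a step that is already met when the one before it is completed fails the run):
1. the handle has been turned well away from its starting stop (value of joint spindle above 0.4 rad), for 0.1 s.
2. the handle is pressed fully home (z of handle_grip in the frame of head below 0.1885 m), for 0.2 s.
At the end, for the whole second after the job is handed in: The handle is fully home, its bar's centre less than 188.5 mm above the bench (187 mm is the end stop, so within 1.5 mm), at rest, released by the fingers (z of handle_grip in the frame of head below 0.1885 m and contact force between the fingers and handle below 0.1 N and angular speed of handle below 0.05 rad/s); the robot touches nothing.
It fails at once if the blade is forced: pressed down on the valve plug or twisted in its slot with more than 30 N (contact force between handle and head above 30 N).
It fails at once if the handle is spun instead of turned slowly (over 3 rad/s) (velocity of joint spindle above 3 rad/s or velocity of joint spindle below -3 rad/s).
It fails at once if the spray can is moved more than 15 mm or tipped (distance of spray from where it was at the start of the episode above 0.015 m or angle between spray's own z axis and vertical above 0.3 rad).
It fails at once if the gauge is moved more than 15 mm or tipped (distance of gauge from where it was at the start of the episode above 0.015 m or angle between gauge's own z axis and vertical above 0.3 rad).
It fails at once if the wrench or the hammer is moved more than 15 mm (distance of any of wrench, hammer from where it was at the start of the episode above 0.015 m).
It also fails if it takes over 72 s, if anything falls off the work surface, if the arm or the gripper's body presses on something with over 40 N, if the wrist force passes 120 N, or if a joint passes its speed limit or range.

## Working session

There is one attempt and no reset: what is moved stays moved. The work goes in short steps, Python scripts to look and compute and a tool call to move; the robot and the scene stay as the last step left them, time stands still between calls to the robot, and variables do not carry over. Pictures are saved under pics/ and viewed, at most 10 in all, crops included, and the job is handed in when it is done.

Besides the shell and the picture viewer there is one more tool, called after ">>>" as a command line: name --argument value ..., lists and objects as JSON in quotes. play_rows: Moves the arm, as the interface text tells. Its arguments: {"type":"object","properties":{"targets":{"type":"array"},"gripper":{"type":"number"},"squeeze":{"type":"number"}},"required":["targets"]}

```bash
mkdir -p pics; ls; cat > h.py <<'E'
from bench import *
import numpy as np, cv2
def shot(n):
    s=observe(); c=camera(n); return s,c
def save(c,f): cv2.imwrite('pics/'+f,cv2.cvtColor(np.ascontiguousarray(c['pixels']),cv2.COLOR_RGB2BGR))
def cloud(c,s=None):
    v,u=np.mgrid[0:480,0:640]; d=c['range_z']
    p=np.stack([(u-c['cx'])/c['fx']*d,-(v-c['cy'])/c['fy']*d,-d,np.ones_like(d)],-1)
    if 'view' in c: T=np.linalg.inv(c['view'])
    else:
        from scipy.spatial.transform import Rotation as R
        W=np.eye(4);W[:3,:3]=R.from_quat(s['ee_rot']).as_matrix();W[:3,3]=s['ee_pos'];T=W@c['T_tool_cam']
    P=(p@np.asarray(T).T)[...,:3]; P[d<=0]=np.nan; return P
E
python3 - <<'E'
from h import *
for n in('scene','top'):
    s,c=shot(n); save(c,n+'.png'); P=cloud(c); np.save(n+'.npy',P)
    print({k:c[k] for k in c if k not in('pixels','range_z')}, (c['range_z']>0).mean())
print(s)
E
```

```text
pics
{'fx': 538.3504483652541, 'fy': 538.3504483652541, 'cx': 317.53439119857165, 'cy': 235.45392908197493, 'view': array([[ 0.22488561,  0.97437431,  0.00460088, -0.13066552],
       [-0.81040186,  0.18441496,  0.55609347,  0.36659335],
       [ 0.54099472, -0.12878598,  0.83110702, -1.73302389],
       [ 0.        ,  0.        ,  0.        ,  1.        ]])} 0.9959375
{'fx': 487.4472301617154, 'fy': 487.4472301617154, 'cx': 320.64654540787126, 'cy': 234.49442713032533, 'view': array([[ 0.00428716, -0.99971885,  0.02332021, -0.02550274],
       [ 0.98545252,  0.00818579,  0.16975372, -0.59055365],
       [-0.16989689,  0.02225319,  0.98521056, -0.92219445],
       [ 0.        ,  0.        ,  0.        ,  1.        ]])} 0.9956901041666667
{'time': 0.05, 'joint_positions': array([-1.24600878e+00,  2.41420680e-01,  3.74386921e-03,  1.33519590e+00,
        1.77024576e-05,  1.57083019e+00]), 'joint_velocities': array([-5.00476066e-05, -9.50615606e-04,  5.12928776e-04,  1.17059966e-03,
        3.14132310e-04,  6.28735739e-04]), 'joint_torque': array([ 9.09969367e-04, -3.73492670e+01,  2.53292656e+01,  1.09871410e-02,
        1.61415046e-04, -9.13249039e-06]), 'ee_pos': array([ 0.15947255, -0.47361099,  0.40381623]), 'ee_rot': array([ 9.86845291e-01,  1.61664137e-01, -1.59138227e-04, -1.02595951e-03]), 'force': array([ 0.84671925,  0.26560624, -0.33034045]), 'wrist_torque': array([-0.03321149,  0.00633708,  0.0466446 ]), 'grasp_force': 0.0, 'grip_width': 0.0853039260440114}
```

View pics/scene.png

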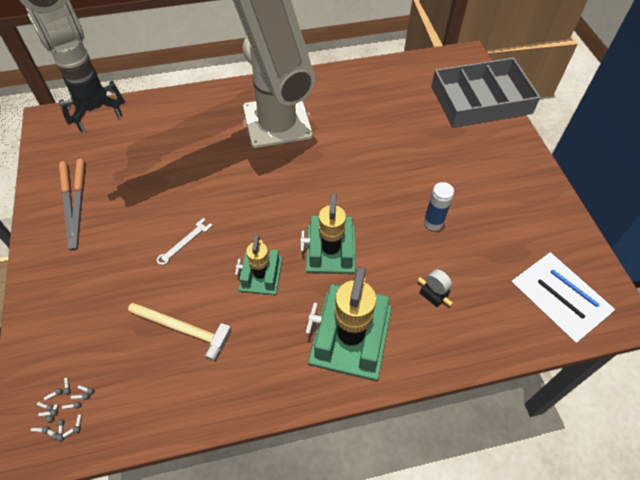

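View pics/top.png

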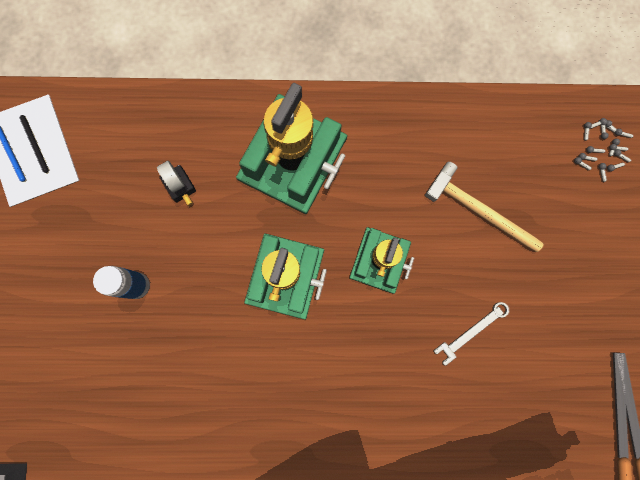

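Three heads could be meant. In the top view the large one is at (289,127), the medium at (280,268) and the small at (389,253). I'll choose by measured size.

```bash
python3 - <<'E'
from h import *
P=np.load('top.npy'); im=cv2.imread('pics/top.png'); hsv=cv2.cvtColor(im,cv2.COLOR_BGR2HSV)
for nm,(x0,y0,x1,y1) in dict(L=(235,80,350,215),M=(243,230,318,320),S=(348,222,408,296)).items():
    m=np.zeros((480,640),bool); m[y0:y1,x0:x1]=1
    Q=P[m]; H=hsv[m]; z=Q[:,2]
    zt=np.nanpercentile(z,99.5)
    b=(H[:,0]>15)&(H[:,0]<35)&(H[:,1]>120)&(H[:,2]>80)
    zb=z[b]; top=np.nanpercentile(zb,90)
    t=b&(abs(z-top)<.004)
    h=(z>zt-.006)&(H[:,1]<90)
    r=cv2.minAreaRect((Q[h][:,:2]*1000).astype(np.float32))
    c=cv2.minEnclosingCircle((Q[t][:,:2]*1000).astype(np.float32))
    print(nm,'max z',zt,'brass top',top,'bar',r,'brass circ',c, 'n',h.sum(),t.sum(), 'mean bar',np.mean(Q[h],0))
    g=(H[:,0]>40)&(H[:,0]<90)&(H[:,1]>80)&(z<.04)
    print('foot',cv2.minAreaRect((Q[g][:,:2]*1000).astype(np.float32)))
for nm,(x,y) in dict(spray=(110,281),gauge=(172,180)).items(): print(nm,P[y,x])
s,c=shot('top'); 
im=cv2.resize(im[60:330,230:420],None,fx=2.2,fy=2.2,interpolation=cv2.INTER_CUBIC); cv2.imwrite('pics/crop.png',im)
E
```

```text
L max z 0.27323149994608675 brass top 0.20752877493348346 bar ((765.4456176757812, 39.77717208862305), (18.03754997253418, 77.84735870361328), 63.62862777709961) brass circ ((765.45654296875, 40.041717529296875), 43.45335388183594) n 497 1094 mean bar [0.76472001 0.03955849 0.27173825]
foot ((765.0590209960938, 39.490135192871094), (167.5216064453125, 193.9228057861328), 63.193885803222656)
M max z 0.2107510958821147 brass top 0.1601652048485152 bar ((511.80377197265625, 51.16710662841797), (12.928600311279297, 59.8870735168457), 72.87103271484375) brass circ ((511.42694091796875, 51.58660125732422), 33.4253044128418) n 286 674 mean bar [0.51142533 0.05121101 0.20907157]
foot ((511.894775390625, 51.76853942871094), (128.0865020751953, 148.39413452148438), 75.94689178466797)
S max z 0.16037358951141367 brass top 0.1220782803394349 bar ((546.2420043945312, -145.89027404785156), (10.789576530456543, 46.248435974121094), 70.3802490234375) brass circ ((546.11669921875, -145.77943420410156), 25.231786727905273) n 157 369 mean bar [ 0.54597361 -0.14564852  0.15869259]
foot ((545.94677734375, -146.31829833984375), (98.07093048095703, 113.73690032958984), 70.8488540649414)
spray [0.48835046 0.34769015 0.14916503]
gauge [0.68898982 0.26796343 0.08899907]
```

View pics/crop.png

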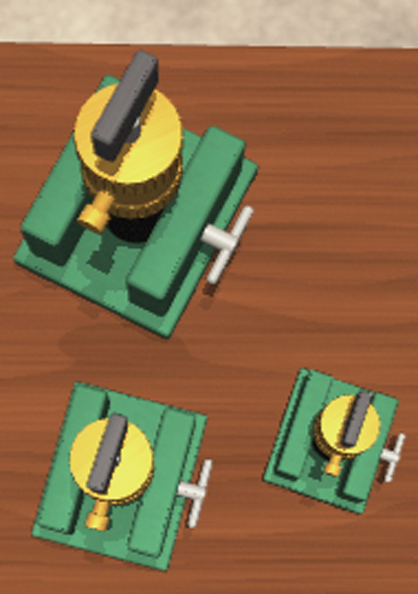

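The medium head fits: brass top at 160 mm, 66 mm diameter, bar 60 x 13 mm, top at 210 mm. Its axis is near (0.512, 0.051), and the bar lies at -17° in the world frame. Next I'll go above it and turn the tool's y to +73°.

>>> play_rows --targets '[{"slide": [1, -0.77, -0.1], "yaw": 0}, {"slide": [1, -0.77, -0.1], "yaw": 0}, {"slide": [1, -0.77, -0.1], "yaw": 0}, {"slide": [1, -0.77, -0.1], "yaw": 0}, {"slide": [1, -0.77, -0.1], "yaw": 0}, {"slide": [1, -0.77, -0.1], "yaw": 0}, {"slide": [1, -0.77, -0.1], "yaw": 0}, {"slide": [1, -0.77, -0.1], "yaw": 0}, {"slide": [1, -0.77, -0.1], "yaw": 0}, {"slide": [1, -0.77, -0.1], "yaw": 0}, {"slide": [1, -0.77, 0], "yaw": 0}, {"slide": [1, -0.77, 0], "yaw": 0}, {"slide": [1, -0.77, 0], "yaw": 0}, {"slide": [1, -0.77, 0], "yaw": 0}, {"slide": [1, -0.77, 0], "yaw": 0}, {"slide": [1, -0.77, 0], "yaw": 0}, {"slide": [1, -0.77, 0], "yaw": 0}, {"slide": [1, -0.77, 0], "yaw": 0}, {"slide": [1, -0.77, 0], "yaw": 0}, {"slide": [1, -0.77, 0], "yaw": 0}]' --gripper -1

```text
time: 2.65
ee_pos: [0.4406, -0.0536, 0.4244]
ee_rot: [0.987, 0.162, -0.0, -0.0]
force: [1.0, -1.0, -0.1]
grip_width: 0.0856
grasp_force: 0.0
```

>>> play_rows --targets '[{"slide": [1, -0.77, 0], "yaw": 0}, {"slide": [1, -0.77, 0], "yaw": 0}, {"slide": [1, -0.77, 0], "yaw": 0}, {"slide": [1, -0.77, 0], "yaw": 0}, {"slide": [1, -0.77, 0], "yaw": 0}]'

```text
time: 3.28
ee_pos: [0.5109, 0.0513, 0.4243]
ee_rot: [0.987, 0.162, -0.0, 0.0]
force: [0.4, -0.2, 0.5]
grip_width: 0.0855
grasp_force: 0.0
```

>>> play_rows --targets '[{"slide": [0, 0, 0], "yaw": -1}, {"slide": [0, 0, 0], "yaw": -1}, {"slide": [0, 0, 0], "yaw": -1}, {"slide": [0, 0, 0], "yaw": -1}, {"slide": [0, 0, 0], "yaw": -1}, {"slide": [0, 0, 0], "yaw": -1}, {"slide": [0, 0, 0], "yaw": -1}, {"slide": [0, 0, 0], "yaw": -1}, {"slide": [0, 0, 0], "yaw": -1}, {"slide": [0, 0, 0], "yaw": -1}, {"slide": [0, 0, 0], "yaw": -1}, {"slide": [0, 0, 0], "yaw": -1}, {"slide": [0, 0, 0], "yaw": -1}, {"slide": [0, 0, 0], "yaw": -1}, {"slide": [0, 0, 0], "yaw": -1}, {"slide": [0, 0, 0], "yaw": -1}, {"slide": [0, 0, 0], "yaw": -1}, {"slide": [0, 0, 0], "yaw": -1}, {"slide": [0, 0, 0], "yaw": 0}, {"slide": [0, 0, 0], "yaw": 0}]'

```text
time: 5.78
ee_pos: [0.5105, 0.0506, 0.4245]
ee_rot: [0.152, 0.988, -0.0, -0.0]
force: [0.2, -0.0, 0.1]
grip_width: 0.0854
grasp_force: 0.0
```

```bash
cat >> h.py <<'E'
from scipy.spatial.transform import Rotation as R
def st(s=None):
    s=s or observe(); M=R.from_quat(s['ee_rot']).as_matrix()
    print('t%.2f'%s['time'],'pos',np.round(s['ee_pos'],4),'yang',round(np.degrees(np.arctan2(M[1,1],M[0,1])),2),'z',np.round(M[:,2],3),'F',np.round(s['force'],1),'Tq',np.round(s['wrist_torque'],3),'w',round(s['grip_width'],4),'gf',round(s['grasp_force'],1),'q',np.round(s['joint_positions'],3),'tau6',round(s['joint_torque'][5],3)); return M
E
python3 - <<'E'
from h import *
s,c=shot('wrist'); save(c,'w1.png'); M=st(s); P=cloud(c,s)
hsv=cv2.cvtColor(c['pixels'],cv2.COLOR_RGB2HSV)
z=P[...,2]
m=(abs(z-.210)<.006)&(hsv[...,1]<110)&(np.hypot(P[...,0]-.512,P[...,1]-.051)<.045)
Q=P[m]; r=cv2.minAreaRect((Q[:,:2]*1000).astype(np.float32)); print(m.sum(),r,Q[:,2].mean())
b=(abs(z-.16)<.005)&(hsv[...,1]>120)&(np.hypot(P[...,0]-.512,P[...,1]-.051)<.045)
print(b.sum(),cv2.minEnclosingCircle((P[b][:,:2]*1000).astype(np.float32)))
d=np.array([.512,.0515,.35])-s['ee_pos']; print('tool shift units to grasp',M.T@d/.02)
E
```

```text
t5.78 pos [0.5105 0.0506 0.4245] yang 72.5 z [-0. -0. -1.] F [ 0.2 -0.   0.1] Tq [-0.033  0.005 -0.047] w 0.0854 gf 0.0 q [0.099 0.259 0.081 1.393 0.    0.404] tau6 0.005
2252 ((511.0943908691406, 50.794212341308594), (14.000659942626953, 59.086997985839844), 72.48954772949219) 0.20867314469285325
75 ((511.79205322265625, 50.740257263183594), 33.87332534790039)
tool shift units to grasp [-0.05808438  0.06722536  3.72512147]
```

View pics/w1.png

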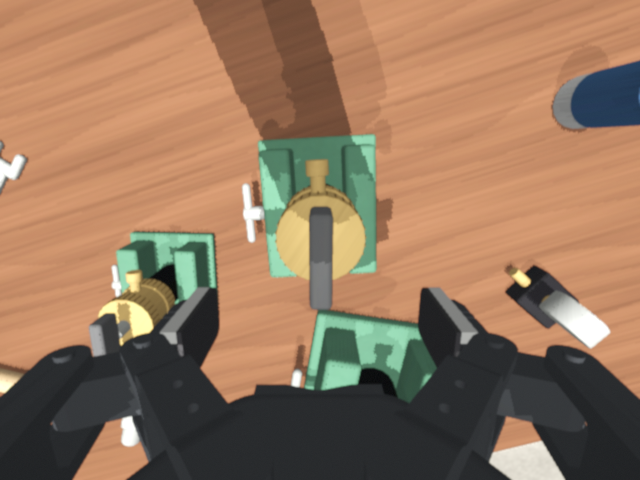

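The wrist view shows the bar under the gripper at (320,258), in line with the fingers: measured 72.5° against the tool's 72.5°, and centred within 1 mm. The small head at (140,310) and the large one behind (370,370) are clear. Descend and close.

>>> play_rows --targets '[{"slide": [-0.04, 0.03, 0.5], "yaw": 0}, {"slide": [0, 0, 0.5], "yaw": 0}, {"slide": [0, 0, 0.5], "yaw": 0}, {"slide": [0, 0, 0.5], "yaw": 0}, {"slide": [0, 0, 0.5], "yaw": 0}, {"slide": [0, 0, 0.5], "yaw": 0}, {"slide": [0, 0, 0.5], "yaw": 0}, {"slide": [0, 0, 0.15], "yaw": 0}, {"slide": [0, 0, 0], "yaw": 0}, {"slide": [0, 0, 0], "yaw": 0}]'

```text
time: 7.08
ee_pos: [0.5117, 0.0509, 0.3521]
ee_rot: [0.151, 0.989, 0.0, 0.0]
force: [-0.4, 0.5, 0.2]
grip_width: 0.0854
grasp_force: 0.0
```

>>> play_rows --targets '[{"slide": [0, 0, 0], "yaw": 0}, {"slide": [0, 0, 0], "yaw": 0}, {"slide": [0, 0, 0], "yaw": 0}, {"slide": [0, 0, 0], "yaw": 0}, {"slide": [0, 0, 0], "yaw": 0}, {"slide": [0, 0, 0], "yaw": 0}, {"slide": [0, 0, 0], "yaw": 0}, {"slide": [0, 0, 0], "yaw": 0}, {"slide": [0, 0, 0], "yaw": 0}, {"slide": [0, 0, 0], "yaw": 0}]' --gripper 1 --squeeze 50

```text
time: 8.32
ee_pos: [0.5116, 0.0512, 0.3519]
ee_rot: [0.151, 0.989, 0.001, 0.0]
force: [0.5, 4.9, 1.7]
grip_width: 0.0131
grasp_force: 52.5
```

```bash
python3 -c "
from h import *
st()"
```

```text
t8.32 pos [0.5116 0.0512 0.3519] yang 72.63 z [ 0.     0.001 -1.   ] F [0.5 4.9 1.7] Tq [ 1.01  -0.21  -0.077] w 0.0131 gf 52.5 q [ 9.900e-02  2.970e-01 -5.900e-02  1.214e+00  1.000e-03  4.030e-01] tau6 -0.077
```

>>> play_rows --targets '[{"slide": [0, 0.02, 0], "yaw": 0.2}, {"slide": [0, 0, 0], "yaw": 0.2}, {"slide": [0, 0, 0], "yaw": 0.2}, {"slide": [0, 0, 0], "yaw": 0.2}]'

```text
time: 8.82
ee_pos: [0.5117, 0.0514, 0.3518]
ee_rot: [0.207, 0.978, 0.0, 0.0]
force: [0.4, 4.6, 1.8]
grip_width: 0.0133
grasp_force: 52.6
```

```bash
python3 -c "
from h import *
st()"
```

```text
t8.82 pos [0.5117 0.0514 0.3518] yang 66.11 z [ 0.  0. -1.] F [0.4 4.6 1.8] Tq [ 1.022 -0.071  0.3  ] w 0.0133 gf 52.6 q [ 0.1    0.297 -0.059  1.214  0.     0.517] tau6 0.068
```

>>> play_rows --targets '[{"slide": [0, 0, 0], "yaw": 0.2}, {"slide": [0, 0, 0], "yaw": 0.2}, {"slide": [0, 0, 0], "yaw": 0.2}, {"slide": [0, 0, 0], "yaw": 0.2}]'

```text
time: 9.32
ee_pos: [0.5117, 0.0514, 0.3518]
ee_rot: [0.261, 0.965, 0.0, 0.0]
force: [0.4, 6.1, 2.4]
grip_width: 0.0132
grasp_force: 52.7
```

```bash
python3 -c "
from h import *
st()"
```

```text
t9.32 pos [0.5117 0.0514 0.3518] yang 59.71 z [ 0.  0. -1.] F [0.4 6.1 2.4] Tq [ 1.091 -0.062  0.223] w 0.0132 gf 52.7 q [ 0.1    0.297 -0.059  1.214  0.     0.629] tau6 0.07
```

>>> play_rows --targets '[{"slide": [0, 0, 0], "yaw": 0.2}, {"slide": [0, 0, 0], "yaw": 0.2}, {"slide": [0, 0, 0], "yaw": 0.2}]'

```text
time: 9.7
ee_pos: [0.5117, 0.0514, 0.3519]
ee_rot: [0.301, 0.953, 0.0, 0.0]
force: [0.7, 4.8, 2.6]
grip_width: 0.013
grasp_force: 52.8
```

```bash
python3 -c "
from h import *
st()"
```

```text
t9.70 pos [0.5117 0.0514 0.3519] yang 54.91 z [ 0.  0. -1.] F [0.7 4.8 2.6] Tq [ 1.138 -0.139  0.279] w 0.013 gf 52.8 q [ 0.1    0.297 -0.059  1.214  0.     0.712] tau6 0.062
```

>>> play_rows --targets '[{"slide": [0, 0, 0], "yaw": 0.2}, {"slide": [0, 0, 0], "yaw": 0.2}]'

```text
time: 9.95
ee_pos: [0.5117, 0.0514, 0.3518]
ee_rot: [0.328, 0.945, 0.0, 0.0]
force: [0.3, 5.0, 2.0]
grip_width: 0.0132
grasp_force: 52.8
```

```bash
python3 -c "
from h import *
st()"
```

```text
t9.95 pos [0.5117 0.0514 0.3518] yang 51.71 z [ 0.  0. -1.] F [0.3 5.  2. ] Tq [ 1.143 -0.128  0.24 ] w 0.0132 gf 52.8 q [ 0.1    0.297 -0.059  1.214  0.     0.768] tau6 0.068
```

>>> play_rows --targets '[{"slide": [0, 0, 0], "yaw": 0.2}, {"slide": [0, 0, 0], "yaw": 0.2}]'

```text
time: 10.2
ee_pos: [0.5117, 0.0514, 0.3518]
ee_rot: [0.354, 0.935, 0.0, 0.0]
force: [1.2, 5.3, 3.0]
grip_width: 0.0133
grasp_force: 52.8
```

```bash
python3 -c "
from h import *
st()"
```

```text
t10.20 pos [0.5117 0.0514 0.3518] yang 48.51 z [ 0.  0. -1.] F [1.2 5.3 3. ] Tq [ 1.166 -0.153  0.256] w 0.0133 gf 52.8 q [ 0.1    0.297 -0.059  1.214  0.     0.824] tau6 0.073
```

>>> play_rows --targets '[{"slide": [0, 0, 0], "yaw": 0.2}, {"slide": [0, 0, 0], "yaw": 0.2}]'

```text
time: 10.45
ee_pos: [0.5117, 0.0514, 0.3518]
ee_rot: [0.38, 0.925, 0.0, 0.0]
force: [0.9, 6.0, 3.4]
grip_width: 0.0132
grasp_force: 52.8
```

```bash
python3 -c "
from h import *
st()"
```

```text
t10.45 pos [0.5117 0.0514 0.3518] yang 45.31 z [ 0.  0. -1.] F [0.9 6.  3.4] Tq [ 1.184 -0.071  0.251] w 0.0132 gf 52.8 q [ 0.1    0.297 -0.059  1.214  0.     0.88 ] tau6 0.067
```

>>> play_rows --targets '[{"slide": [0, 0, 0], "yaw": 0.2}, {"slide": [0, 0, 0], "yaw": 0.2}]'

```text
time: 10.7
ee_pos: [0.5117, 0.0515, 0.3519]
ee_rot: [0.406, 0.914, 0.0, 0.0]
force: [1.0, 4.9, 2.7]
grip_width: 0.0131
grasp_force: 52.8
```

```bash
python3 -c "
from h import *
st()"
```

```text
t10.70 pos [0.5117 0.0515 0.3519] yang 42.12 z [ 0.     0.001 -1.   ] F [1.  4.9 2.7] Tq [ 1.15  -0.085  0.252] w 0.0131 gf 52.8 q [ 0.1    0.297 -0.059  1.214  0.     0.936] tau6 0.063
```

>>> play_rows --targets '[{"slide": [0, 0, 0], "yaw": 0.2}, {"slide": [0, 0, 0], "yaw": 0.2}]'

```text
time: 10.95
ee_pos: [0.5117, 0.0515, 0.3518]
ee_rot: [0.431, 0.902, 0.0, 0.0]
force: [0.0, 5.0, 2.5]
grip_width: 0.0129
grasp_force: 52.8
```

```bash
python3 -c "
from h import *
st()"
```

```text
t10.95 pos [0.5117 0.0515 0.3518] yang 38.91 z [ 0.     0.001 -1.   ] F [0.  5.  2.5] Tq [ 1.162 -0.059  0.246] w 0.0129 gf 52.8 q [ 1.000e-01  2.970e-01 -5.900e-02  1.214e+00  1.000e-03  9.920e-01] tau6 0.057
```

>>> play_rows --targets '[{"slide": [0, 0, 0], "yaw": 0.2}, {"slide": [0, 0, 0], "yaw": 0.2}]'

```text
time: 11.2
ee_pos: [0.5118, 0.0515, 0.3519]
ee_rot: [0.456, 0.89, 0.0, 0.0]
force: [0.5, 6.1, 2.6]
grip_width: 0.0132
grasp_force: 52.8
```

```bash
python3 -c "
from h import *
st()"
```

```text
t11.20 pos [0.5118 0.0515 0.3519] yang 35.71 z [ 0.001  0.001 -1.   ] F [0.5 6.1 2.6] Tq [ 1.129 -0.139  0.212] w 0.0132 gf 52.8 q [ 1.000e-01  2.970e-01 -5.900e-02  1.214e+00  1.000e-03  1.048e+00] tau6 0.042
```

The drag is starting to dip (0.25 → 0.21), so I'll take smaller samples.

>>> play_rows --targets '[{"slide": [0, 0, 0], "yaw": 0.15}, {"slide": [0, 0, 0], "yaw": 0.15}]'

```text
time: 11.45
ee_pos: [0.5118, 0.0515, 0.3518]
ee_rot: [0.475, 0.88, 0.0, 0.0]
force: [0.6, 5.1, 2.6]
grip_width: 0.0134
grasp_force: 52.8
```

```bash
python3 -c "
from h import *
st()"
```

```text
t11.45 pos [0.5118 0.0515 0.3518] yang 33.32 z [ 0.001  0.001 -1.   ] F [0.6 5.1 2.6] Tq [ 1.196 -0.162  0.242] w 0.0134 gf 52.8 q [ 1.000e-01  2.970e-01 -5.900e-02  1.214e+00  1.000e-03  1.089e+00] tau6 0.048
```

>>> play_rows --targets '[{"slide": [0, 0, 0], "yaw": 0.1}, {"slide": [0, 0, 0], "yaw": 0.1}]'

```text
time: 11.7
ee_pos: [0.5118, 0.0515, 0.3518]
ee_rot: [0.487, 0.873, 0.0, 0.0]
force: [0.8, 5.6, 2.2]
grip_width: 0.0129
grasp_force: 52.8
```

```bash
python3 -c "
from h import *
st()"
```

```text
t11.70 pos [0.5118 0.0515 0.3518] yang 31.73 z [ 0.001  0.001 -1.   ] F [0.8 5.6 2.2] Tq [ 1.092 -0.129  0.149] w 0.0129 gf 52.8 q [ 1.000e-01  2.970e-01 -5.900e-02  1.214e+00  1.000e-03  1.117e+00] tau6 0.073
```

>>> play_rows --targets '[{"slide": [0, 0, 0], "yaw": 0.1}, {"slide": [0, 0, 0], "yaw": 0.1}]'

```text
time: 11.95
ee_pos: [0.5118, 0.0515, 0.3519]
ee_rot: [0.499, 0.867, 0.0, 0.0]
force: [0.7, 5.1, 3.0]
grip_width: 0.0132
grasp_force: 52.7
```

```bash
python3 -c "
from h import *
st()"
```

```text
t11.95 pos [0.5118 0.0515 0.3519] yang 30.13 z [ 0.001  0.001 -1.   ] F [0.7 5.1 3. ] Tq [ 1.152 -0.126  0.176] w 0.0132 gf 52.7 q [ 1.000e-01  2.970e-01 -5.900e-02  1.214e+00  1.000e-03  1.145e+00] tau6 0.077
```

Torque noise is about 0.03, so I'll average several readings per sample.

```bash
cat >> h.py <<'E'
def avg(n=6):
    a=[];b=[]
    for i in range(n):
        camera('wrist'); s=observe(); a.append(s['wrist_torque'][2]); b.append(s['force'])
    M=R.from_quat(s['ee_rot']).as_matrix()
    y=np.degrees(np.arctan2(M[1,1],M[0,1]))
    print('t%.2f'%s['time'],'yang %.2f'%y,'spindle~%.3f'%(.05+np.radians(72.5-y)),'Tz %.3f +- %.3f'%(np.mean(a),np.std(a)/n**.5),'F',np.round(np.mean(b,0),1),'z %.4f'%s['ee_pos'][2])
E
python3 -c "
from h import *
avg()"
```

```text
t12.25 yang 30.13 spindle~0.790 Tz 0.039 +- 0.007 F [0.5 5.6 2.5] z 0.3518
```

>>> play_rows --targets '[{"slide": [0, 0, 0], "yaw": 0.1}, {"slide": [0, 0, 0], "yaw": 0.1}]'

```text
time: 12.5
ee_pos: [0.5118, 0.0515, 0.3518]
ee_rot: [0.511, 0.86, 0.0, 0.0]
force: [1.9, 5.7, 2.6]
grip_width: 0.0133
grasp_force: 52.7
```

```bash
python3 -c "
from h import *
avg()"
```

```text
t12.80 yang 28.53 spindle~0.817 Tz 0.017 +- 0.008 F [0.8 5.6 2.8] z 0.3518
```

>>> play_rows --targets '[{"slide": [0, 0, 0], "yaw": 0.1}, {"slide": [0, 0, 0], "yaw": 0.1}]'

```text
time: 13.05
ee_pos: [0.5118, 0.0515, 0.3519]
ee_rot: [0.523, 0.852, 0.0, 0.0]
force: [1.9, 4.9, 2.6]
grip_width: 0.0134
grasp_force: 52.7
```

```bash
python3 -c "
from h import *
avg()"
```

```text
t13.35 yang 26.93 spindle~0.845 Tz 0.005 +- 0.014 F [1.2 5.3 2.8] z 0.3518
```

>>> play_rows --targets '[{"slide": [0, 0, 0], "yaw": 0.1}, {"slide": [0, 0, 0], "yaw": 0.1}]'

```text
time: 13.6
ee_pos: [0.5118, 0.0515, 0.3518]
ee_rot: [0.535, 0.845, 0.0, 0.0]
force: [1.6, 6.0, 2.8]
grip_width: 0.0132
grasp_force: 52.7
```

```bash
python3 -c "
from h import *
st();avg()"
```

```text
t13.60 pos [0.5118 0.0515 0.3518] yang 25.31 z [ 0.001  0.001 -1.   ] F [1.6 6.  2.8] Tq [ 1.163 -0.098  0.059] w 0.0132 gf 52.7 q [ 1.000e-01  2.970e-01 -5.900e-02  1.214e+00  1.000e-03  1.229e+00] tau6 -0.022
t13.90 yang 25.32 spindle~0.873 Tz -0.033 +- 0.013 F [0.9 6.  2.7] z 0.3519
```

>>> play_rows --targets '[{"slide": [0, 0, 0], "yaw": 0.1}, {"slide": [0, 0, 0], "yaw": 0.1}]'

```text
time: 14.15
ee_pos: [0.5118, 0.0515, 0.3518]
ee_rot: [0.547, 0.837, 0.0, 0.0]
force: [1.2, 5.5, 3.3]
grip_width: 0.0132
grasp_force: 52.7
```

```bash
python3 -c "
from h import *
st();avg()"
```

```text
t14.15 pos [0.5118 0.0515 0.3518] yang 23.7 z [ 0.001  0.001 -1.   ] F [1.2 5.5 3.3] Tq [ 1.172 -0.18  -0.027] w 0.0132 gf 52.7 q [ 1.000e-01  2.980e-01 -5.900e-02  1.214e+00  1.000e-03  1.257e+00] tau6 -0.05
t14.45 yang 23.72 spindle~0.901 Tz -0.028 +- 0.008 F [0.7 5.5 2.5] z 0.3518
```

>>> play_rows --targets '[{"slide": [0, 0, 0], "yaw": 0.1}, {"slide": [0, 0, 0], "yaw": 0.1}]'

```text
time: 14.7
ee_pos: [0.5118, 0.0515, 0.3519]
ee_rot: [0.558, 0.83, 0.001, 0.0]
force: [1.4, 5.8, 2.2]
grip_width: 0.0133
grasp_force: 52.7
```

```bash
python3 -c "
from h import *
st();avg()"
```

```text
t14.70 pos [0.5118 0.0515 0.3519] yang 22.12 z [ 0.001  0.001 -1.   ] F [1.4 5.8 2.2] Tq [ 1.167 -0.174  0.114] w 0.0133 gf 52.7 q [ 1.000e-01  2.970e-01 -5.900e-02  1.214e+00  1.000e-03  1.285e+00] tau6 0.005
t15.00 yang 22.13 spindle~0.929 Tz 0.020 +- 0.007 F [1.  5.5 2.6] z 0.3518
```

>>> play_rows --targets '[{"slide": [0, 0, 0], "yaw": 0.1}]'

```text
time: 15.12
ee_pos: [0.5118, 0.0515, 0.3518]
ee_rot: [0.564, 0.826, 0.001, 0.0]
force: [0.6, 4.7, 2.2]
grip_width: 0.013
grasp_force: 52.7
```

```bash
python3 -c "
from h import *
st();avg()"
```

```text
t15.12 pos [0.5118 0.0515 0.3518] yang 21.32 z [ 0.001  0.001 -1.   ] F [0.6 4.7 2.2] Tq [ 1.241 -0.19   0.2  ] w 0.013 gf 52.7 q [ 1.000e-01  2.980e-01 -5.900e-02  1.214e+00  1.000e-03  1.299e+00] tau6 0.043
t15.43 yang 21.34 spindle~0.943 Tz 0.047 +- 0.008 F [0.5 5.8 2.9] z 0.3519
```

>>> play_rows --targets '[{"slide": [0, 0, 0], "yaw": 0.1}]'

```text
time: 15.55
ee_pos: [0.5118, 0.0515, 0.3518]
ee_rot: [0.57, 0.822, 0.001, 0.0]
force: [1.4, 6.1, 2.1]
grip_width: 0.0135
grasp_force: 52.7
```

```bash
python3 -c "
from h import *
st();avg()"
```

```text
t15.55 pos [0.5118 0.0515 0.3518] yang 20.54 z [ 0.001  0.001 -1.   ] F [1.4 6.1 2.1] Tq [ 1.174 -0.223  0.237] w 0.0135 gf 52.7 q [ 1.000e-01  2.980e-01 -5.900e-02  1.214e+00  1.000e-03  1.312e+00] tau6 0.113
t15.85 yang 20.55 spindle~0.957 Tz 0.154 +- 0.010 F [0.9 5.7 2.1] z 0.3518
```

The drag bottoms near 0.90 and rises from about 0.92. I'll go back 0.028 rad and press gently by 1 mm.

>>> play_rows --targets '[{"slide": [0, 0, 0], "yaw": -0.1}, {"slide": [0, 0, 0], "yaw": -0.1}, {"slide": [0, 0, 0], "yaw": 0}]'

```text
time: 16.23
ee_pos: [0.5118, 0.0515, 0.3518]
ee_rot: [0.558, 0.83, 0.001, 0.0]
force: [2.1, 5.7, 2.7]
grip_width: 0.0132
grasp_force: 52.8
```

```bash
python3 -c "
from h import *
avg(4)"
```

```text
t16.43 yang 22.10 spindle~0.930 Tz -0.139 +- 0.009 F [1.  6.6 2.4] z 0.3518
```

>>> play_rows --targets '[{"slide": [0, 0, 0.025], "yaw": 0}, {"slide": [0, 0, 0.025], "yaw": 0}, {"slide": [0, 0, 0], "yaw": 0}]'

```text
time: 16.8
ee_pos: [0.5118, 0.0515, 0.351]
ee_rot: [0.558, 0.83, 0.001, 0.0]
force: [0.8, 6.4, 2.9]
grip_width: 0.013
grasp_force: 53.0
```

```bash
python3 -c "
from h import *
avg(4)"
```

```text
t17.00 yang 22.10 spindle~0.930 Tz -0.128 +- 0.005 F [0.8 5.8 3.3] z 0.3511
```

>>> play_rows --targets '[{"slide": [0, 0, 0.025], "yaw": 0}, {"slide": [0, 0, 0], "yaw": 0}]'

```text
time: 17.25
ee_pos: [0.5118, 0.0515, 0.3506]
ee_rot: [0.558, 0.83, 0.001, 0.0]
force: [0.6, 5.6, 2.8]
grip_width: 0.0131
grasp_force: 53.0
```

>>> play_rows --targets '[{"slide": [0, 0, 0.025], "yaw": 0}, {"slide": [0, 0, 0], "yaw": 0}]'

```text
time: 17.5
ee_pos: [0.5118, 0.0515, 0.3501]
ee_rot: [0.558, 0.83, 0.001, 0.0]
force: [0.4, 5.5, 4.6]
grip_width: 0.0132
grasp_force: 53.0
```

```bash
python3 -c "
from h import *
avg(4)"
```

```text
t17.70 yang 22.10 spindle~0.930 Tz -0.136 +- 0.009 F [0.7 6.1 3.3] z 0.3501
```

It's 1.7 mm down with no rise in force, so the blade has dropped in. Continue gently to the stop.

>>> play_rows --targets '[{"slide": [0, 0, 0.05], "yaw": 0}, {"slide": [0, 0, 0.05], "yaw": 0}, {"slide": [0, 0, 0], "yaw": 0}]'

```text
time: 18.08
ee_pos: [0.5118, 0.0515, 0.348]
ee_rot: [0.558, 0.83, 0.001, 0.0]
force: [0.7, 5.8, 4.3]
grip_width: 0.0131
grasp_force: 53.0
```

>>> play_rows --targets '[{"slide": [0, 0, 0.05], "yaw": 0}, {"slide": [0, 0, 0.05], "yaw": 0}, {"slide": [0, 0, 0], "yaw": 0}]'

```text
time: 18.45
ee_pos: [0.5118, 0.0515, 0.346]
ee_rot: [0.558, 0.83, 0.001, 0.0]
force: [0.4, 5.9, 2.9]
grip_width: 0.0131
grasp_force: 53.0
```

```bash
python3 -c "
from h import *
avg(4)"
```

```text
t18.65 yang 22.10 spindle~0.930 Tz -0.143 +- 0.006 F [0.9 5.7 3.2] z 0.3460
```

>>> play_rows --targets '[{"slide": [0, 0, 0.04], "yaw": 0}, {"slide": [0, 0, 0.03], "yaw": 0}, {"slide": [0, 0, 0], "yaw": 0}]'

```text
time: 19.02
ee_pos: [0.5118, 0.0515, 0.3446]
ee_rot: [0.558, 0.83, 0.001, 0.0]
force: [0.8, 5.5, 4.1]
grip_width: 0.0134
grasp_force: 53.0
```

>>> play_rows --targets '[{"slide": [0, 0, 0.02], "yaw": 0}, {"slide": [0, 0, 0], "yaw": 0}]'

```text
time: 19.27
ee_pos: [0.5118, 0.0515, 0.3443]
ee_rot: [0.558, 0.83, 0.001, 0.0]
force: [0.3, 6.4, 3.7]
grip_width: 0.0133
grasp_force: 53.0
```

>>> play_rows --targets '[{"slide": [0, 0, 0.015], "yaw": 0}, {"slide": [0, 0, 0], "yaw": 0}]'

```text
time: 19.52
ee_pos: [0.5118, 0.0515, 0.344]
ee_rot: [0.558, 0.83, 0.001, 0.0]
force: [-0.1, 5.8, 4.3]
grip_width: 0.0129
grasp_force: 53.0
```

```bash
python3 -c "
from h import *
avg(4)"
```

```text
t19.73 yang 22.10 spindle~0.930 Tz -0.115 +- 0.011 F [0.7 6.4 3.6] z 0.3440
```

>>> play_rows --targets '[{"slide": [0, 0, 0.01], "yaw": 0}, {"slide": [0, 0, 0], "yaw": 0}]'

```text
time: 19.98
ee_pos: [0.5118, 0.0515, 0.3438]
ee_rot: [0.558, 0.83, 0.001, 0.0]
force: [0.4, 5.4, 3.9]
grip_width: 0.0132
grasp_force: 53.1
```

>>> play_rows --targets '[{"slide": [0, 0, 0], "yaw": 0}, {"slide": [0, 0, 0], "yaw": 0}, {"slide": [0, 0, 0], "yaw": 0}, {"slide": [0, 0, 0], "yaw": 0}, {"slide": [0, 0, 0], "yaw": 0}, {"slide": [0, 0, 0], "yaw": 0}, {"slide": [0, 0, 0], "yaw": 0}, {"slide": [0, 0, 0], "yaw": 0}]' --gripper -1

```text
time: 20.98
ee_pos: [0.5116, 0.0513, 0.3434]
ee_rot: [0.558, 0.83, -0.0, 0.0]
force: [0.8, -0.0, 0.5]
grip_width: 0.0858
grasp_force: 0.0
```

>>> play_rows --targets '[{"slide": [0, 0, -0.5], "yaw": 0}, {"slide": [0, 0, -0.5], "yaw": 0}, {"slide": [0, 0, -0.5], "yaw": 0}, {"slide": [0, 0, -0.5], "yaw": 0}, {"slide": [0, 0, -0.5], "yaw": 0}, {"slide": [0, 0, -0.5], "yaw": 0}, {"slide": [0, 0, -0.5], "yaw": 0}, {"slide": [0, 0, -0.5], "yaw": 0}, {"slide": [0, 0, 0], "yaw": 0}, {"slide": [0, 0, 0], "yaw": 0}]'

```text
time: 22.22
ee_pos: [0.5115, 0.0513, 0.4232]
ee_rot: [0.558, 0.83, -0.0, -0.0]
force: [-0.2, 0.6, 0.2]
grip_width: 0.0854
grasp_force: 0.0
```

```bash
python3 - <<'E'
from h import *
s,c=shot('wrist'); save(c,'w2.png'); M=st(s); P=cloud(c,s)
hsv=cv2.cvtColor(c['pixels'],cv2.COLOR_RGB2HSV); z=P[...,2]
m=(abs(z-.204)<.01)&(hsv[...,1]<110)&(np.hypot(P[...,0]-.512,P[...,1]-.051)<.045)
Q=P[m]; print(m.sum(),cv2.minAreaRect((Q[:,:2]*1000).astype(np.float32)),'top z',np.median(Q[:,2]),'(start read 0.2087 for 0.210)')
E
```

```text
t22.23 pos [0.5115 0.0513 0.4232] yang 22.21 z [-0. -0. -1.] F [-0.2  0.6  0.2] Tq [0.03 0.05 0.04] w 0.0854 gf 0.0 q [ 0.1    0.262  0.081  1.39  -0.     1.283] tau6 0.0
2103 ((511.57574462890625, 51.18649673461914), (13.483548164367676, 58.953758239746094), 21.83292007446289) top z 0.20081489177707879 (start read 0.2087 for 0.210)
```

View pics/w2.png

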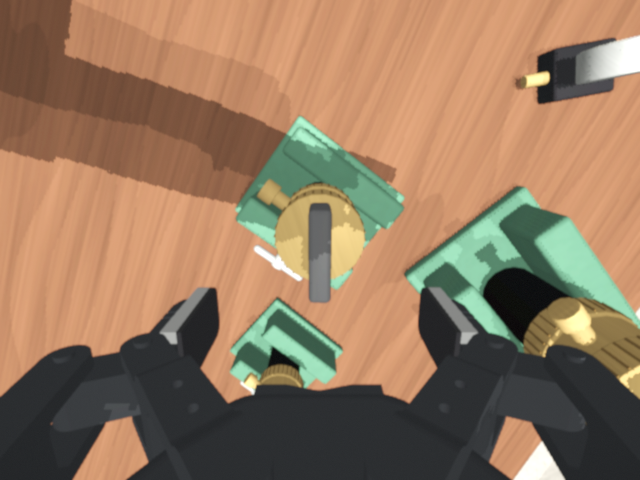

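The picture shows the bar at (320,252), turned and released. Its top has dropped 7.9 mm and the gripper is clear, so I'll hand in.

```bash
python3 -c "
from bench import *
print(finish_job())"
```

```text
the job is handed in; nothing more can be done
None
```

The handle was turned to about 0.93 rad, where the blade dropped into the slot, then pressed about 7.9 mm down to home with under about 5 N vertical force, released and cleared; the job is handed in, with no verdict returned.

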